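# Check a pouring frame for square by its diagonals

### The job

Check the folding pouring frame for square with the sprung slide rule before anything is poured: as the frame stands, measure first the diagonal that starts at the base bar's left pin, then the one from its right pin, each time with the rule's fixed jaw hooked behind the base-bar pin, its slide jaw against the pin diagonally across, and held there for a second. Afterwards lay the rule back on the bench on its jaws, off the frame's plate, and if the diagonals differ, shift the free bar sideways until they agree within 4 mm. Let go, and leave the other things on the bench where they are.

Things in the scene. Friction and masses are not known exactly. Their poses are not given: they have to be found in the camera images.
- frame: Folding pouring frame: four bare aluminium bars (12 mm wide, z 6 to 24 mm) hinged at the corners as a parallelogram on a fixed grey plate (180 x 190 x 6 mm). Origin: centre of the plate's underside; x away from the robot (within 20 degrees), y left. Square when the free pins are at x = +70, y = +55 and -55 mm; starts leaning up to 21 mm left or right.
- base_pin_left (a point): foot of the left pin of the base bar, which is fixed, nearest the robot; at x = -70, y = +55, z = 24 mm on the frame (level of the bars' top). All four pins are steel, 12 mm in diameter, upright, 12 mm high (z 24 to 36 mm). The side bars, 140 mm from pin to pin, swing about the base pins.
- base_pin_right (a point): foot of the right pin of the fixed base bar, on its axis at the bars' top; at x = -70, y = -55 mm on the frame
- free_pin_left (a point): foot of the left pin of the free (far) bar, on its axis at the bars' top. This bar, 110 mm from pin to pin, joins the far ends of the side bars, stays parallel to the base bar and moves sideways on an arc of 140 mm radius. The hinges are stiff and stay where left: about 7 N at the free bar moves it.
- free_pin_right (a point): foot of the right pin of the free (far) bar, on its axis at the bars' top
- knob (a point): top centre of the steel knob standing midway between the free bar's two pins: 22 mm in diameter, from z = 24 to z = 44 mm; it is fixed to the free bar
- rule: Slide rule, loose, about 225 mm long, 260 g: steel bar (14 mm wide, z 16 to 28 mm) with a handle on top and two jaws hanging down; it stands on the bench on its jaws. Origin: under the handle's middle, at the jaws' feet; x points from the fixed jaw to the slide jaw, z up. On the frame the feet go 2 to 6 mm above the bars.
- handle (a point): top centre of the black handle, 54 mm above the jaws' feet: 66 mm along the rule, 14 mm wide, 26 mm high. The bar under it is as wide, so both can be gripped together across the rule. When seated, the handle is 80 mm from the base pin.
- fixed_jaw (a point): where a pin's axis lies when seated in the fixed jaw, at its feet; x = -80 mm on the rule. Both jaws are U-shaped seen from above, open to the rule's +x: 36 mm wide, 24 mm gap, 16 mm high, from 13 mm behind this point (back wall 7 mm thick) to 6 mm ahead. The fixed jaw comes down beyond the base pin, outside the frame.
- slide_jaw (a point): the same for the slide jaw; x = +120 mm on the rule with the slide fully out, less as it is pressed in. It comes down between the two pins of the diagonal; the rule is then moved along its +x: the far pin presses the slide in, until the fixed jaw's back wall meets the base pin.
- slide (a joint): how far the slide is pressed in, m: 0 = fully out (jaws 200 mm apart) to 0.045. The measured pin-to-pin length is 200 mm less this. A weak spring (0.7 to 2.3 N) pushes it out. Lines on it are 5 mm apart.
- model: white plaster dental model, 75 x 66 x 34 mm, loose; origin centre of underside
- wax_knife: wax knife with brass handle, 185 mm long, loose, lying on the bench; origin under its middle
- wax_box: aluminium wax box with raised lid, 110 x 150 mm, 150 mm high, loose; origin centre of underside
- heater: white wax heater with a round bore, 130 x 110 x 125 mm, loose; origin centre of underside
Things that resemble listed ones, but are neither listed nor needed, are in the scene too. Of the things that look like the rule, take the one that is farthest from the robot's base at the start.

How it is judged (in metres and radians):
On the way, in this order (a step that is already met when the one before it is completed fails the run):
1. rule seated from base-left pin (fixed jaw) to free-right pin (slide jaw), each within 7 mm of its pin's axis and under 9 mm above the bars; frame still as found (within 6 mm) (horizontal distance between fixed_jaw and base_pin_left below 0.007 m and horizontal distance between slide_jaw and free_pin_right below 0.007 m and height (world z) of each of fixed_jaw, slide_jaw below 0.033 m and distance of free_pin_left from where it was at the start of the episode below 0.006 m), for 0.4 s.
2. rule seated likewise from base-right pin (fixed jaw) to free-left pin (slide jaw); frame still as found (within 6 mm) (horizontal distance between fixed_jaw and base_pin_right below 0.007 m and horizontal distance between slide_jaw and free_pin_left below 0.007 m and height (world z) of each of fixed_jaw, slide_jaw below 0.033 m and distance of free_pin_left from where it was at the start of the episode below 0.006 m), for 0.4 s.
At the end, for the whole second after the job is handed in: the free bar's left pin is within 3.5 mm sideways of its square place in the frame (diagonals agree within about 4 mm); the rule stands still on the bench on both jaws (feet less than 4 mm above the bench, tilted less than 0.1 rad) (y of free_pin_left in the frame of frame between 0.0515 and 0.0585 m and height (world z) of each of fixed_jaw, slide_jaw below 0.004 m and angle between rule's own z axis and vertical below 0.1 rad and linear speed of rule below 0.02 m/s); the robot touches nothing.
It fails at once if the wax box is moved by more than 20 mm (distance of wax_box from where it was at the start of the episode above 0.02 m).
It fails at once if the model is moved by more than 20 mm (distance of model from where it was at the start of the episode above 0.02 m).
It fails at once if the wax knife is moved by more than 20 mm (distance of wax_knife from where it was at the start of the episode above 0.02 m).
It fails at once if the heater is moved by more than 20 mm (distance of heater from where it was at the start of the episode above 0.02 m).
It also fails if it takes over 61 s, if anything falls off the work surface, if the arm or the gripper's body presses on something with over 40 N, if the wrist force passes 120 N, or if a joint passes its speed limit or range.

### The arm

A 6-joint arm with a two-finger parallel gripper is mounted at the origin on the work surface. World frame = base frame: x ahead of the robot, y to its left, z up, the work surface at z = 0. Lengths are in m, angles in degrees, forces in N, time in s.
With the tool pointing down it reaches from about 0.4 to 0.825 m from the base axis. Payload 7 kg.
Tool frame: the origin (TCP) lies at the very end of the fingers, on their centre line; the grasp point (between the pads) lies 19 mm behind it (r.grip_depth is the distance from the TCP to the grasp point, in m); z points along the fingers, y is the line along which they close (so a half turn about z gives the same grasp; the last joint's range is limited). The gripper opens to 88 mm and grips with 3 to 60 N. Pads are 19 mm wide; open, the fingers measure 130 mm over their backs; the gripper's body (78 mm by 193 mm) begins 47 mm behind the grasp point.
Start: joints at [-51.503, 20.546, 0.682, 0, -70.136, -16.507], TCP at [0.253, -0.626, 0.227] pointing down, gripper open.
Joint ranges: [-176.03, 176.03], [-82.01, 121.73], [-58.28, 71.71], [-173.87, 95.51], [-174.79, -0.11], [-173.66, 173.66]. Speed limits (degrees/s): [136.94, 136.94, 172.46, 180, 180, 180].

### API

Orientations are given as [roll, pitch, yaw] about the fixed x, y, z axes, in that order (R = Rz(yaw) Ry(pitch) Rx(roll)).
In Python, from plant import r gives the robot as it stands.
- The arm moves only by the tool play_rows, never from a script. Its argument "rows" is a list that holds one entry, the list of rows, each a list of 5 numbers: the closure, from 0 (fully open) to 1 (shut), then the shift along the tool's x, y, z each as a share of 0.5 m, from -1 to 1, then the turn about the tool's z as a share of 1.5 rad, from -1 to 1. A call has exactly 8 rows; each row is the pose to reach, as a shift and turn from the pose commanded when the call began, along the tool's axes at that moment; what a row does not reach only later rows make up. A row lasts 1/12 s, in which the tool goes at most 41.7 mm and 7.16 degrees, less where a joint would pass 70% of its speed; a pose out of reach is approached as far as the arm can. A call with a number of a shift or a turn outside -1 to 1 is refused whole. A call with a gripper value outside its range is refused whole. The fingers move at their own pace and stop on an object; "squeeze" is the grip in N (left out, the last holds). Time passes only in rows, so rows that repeat a pose let the fingers close, or fill a call up. It gives the time, the measured TCP pose, the force, the opening and the grip force at its end, in the units of the state.
- r.get_state(): the state, without advancing time (a new reading comes with each control period).
- r.capture(name): name is "scene" or "side" or "wrist"; returns the picture (400x640x3 uint8, red, green, blue); there is no depth.
- r.camera_info(name): a dict with "fovy" (degrees; the focal length in pixels is half the picture's height over the tangent of half this angle, whatever the lens; pixels are square), "cx", "cy" (the principal point, pixels), "pose" (4x4, takes a point from camera to world coordinates). Camera axes: x right, y down, z forward; pixel columns grow to the right and rows downward; lengths in m; the calibration is good to about 2 mm. A picture is of the moment at which its call begins: read the wrist's pose just before it. camera_info takes no time and is no camera call; for the wrist camera it gives the pose at the moment of the call.
- r.close_job(): hands the job in; it is judged then, once.
The state is a dict: "time_s": time; "joints": joint angles; "qd": joint speeds; "joint_torque": joint torques, N m; "tcp_pos": TCP position; "eef_rot": TCP orientation; "contact_force": force on the tool from outside, world axes, zero at the start; "moment": the same for the moment, N m; "gripper_width": finger opening in m; "gripper_force": force on a finger pad.
Only numpy, scipy, OpenCV 4.12 (cv2) and the standard library are available. Lean on these libraries where they do the work, as an engineer would, in place of code of your own. Each camera call takes 0.05 s, during which the arm holds its last target. There are 200 camera calls.

## Working session

There is one attempt and no reset: what is moved stays moved. The work goes in short steps, Python scripts to look and compute and a tool call to move; the robot and the scene stay as the last step left them, time stands still between calls to the robot, and variables do not carry over. Pictures are saved under pics/ and viewed, at most 10 in all, crops included, and the job is handed in when it is done.

Besides the shell and the picture viewer there is one more tool, called after "Call:" by a JSON object that holds its "name" and its "arguments". play_rows: Moves the arm, as the interface text tells. Its arguments: {"type":"object","properties":{"rows":{"type":"array","items":{"type":"array","items":{"type":"array","items":{"type":"number"}}}},"squeeze":{"type":"number"}},"required":["rows"]}

```bash
mkdir -p pics; ls
cat > h.py <<'E'
import numpy as np, cv2, json
from plant import r
def cap(n,f):
    ci=r.camera_info(n); im=r.capture(n)
    cv2.imwrite(f'pics/{f}.png',cv2.cvtColor(im,cv2.COLOR_RGB2BGR))
    json.dump({k:(np.array(v).tolist()) for k,v in ci.items()},open(f'pics/{f}.json','w'))
    return im
def ray(f,u,v):
    ci=json.load(open(f'pics/{f}.json')); F=200/np.tan(np.radians(ci['fovy'])/2); P=np.array(ci['pose'])
    d=P[:3,:3]@np.array([(u-ci['cx'])/F,(v-ci['cy'])/F,1]); return P[:3,3],d/np.linalg.norm(d)
def onz(f,u,v,z):
    o,d=ray(f,u,v); return o+d*(z-o[2])/d[2]
def proj(f,p):
    ci=json.load(open(f'pics/{f}.json')); F=200/np.tan(np.radians(ci['fovy'])/2); P=np.array(ci['pose'])
    c=P[:3,:3].T@(np.array(p)-P[:3,3]); return np.array([ci['cx']+F*c[0]/c[2],ci['cy']+F*c[1]/c[2]])
def rows(dp,yaw,R=None): pass
E
python3 - <<'E'
from h import *
a=cap('scene','s0');b=cap('side','d0');c=cap('wrist','w0')
for f in ('s0','d0','w0'):
    ci=json.load(open(f'pics/{f}.json'));print(f,ci['fovy'],ci['cx'],ci['cy'],np.round(ci['pose'],3).tolist())
cv2.imwrite('pics/m0.png',cv2.cvtColor(cv2.resize(np.vstack([a,b]),(480,600),interpolation=cv2.INTER_AREA),cv2.COLOR_RGB2BGR))
s=r.get_state();print(s)
E
```

```text
pics
s0 55.04267227320421 320.0885176125386 197.54714439436458 [[0.57, 0.579, -0.582, 1.18], [0.821, -0.404, 0.403, -0.442], [-0.002, -0.708, -0.706, 0.846], [0.0, 0.0, 0.0, 1.0]]
d0 52.78696295008399 313.5847768273348 198.00053913518374 [[-0.315, -0.532, 0.786, -0.507], [-0.949, 0.166, -0.268, 0.367], [0.012, -0.83, -0.557, 0.791], [0.0, 0.0, 0.0, 1.0]]
w0 68.64214622909032 320.8655325834831 200.0689904853947 [[-0.374, 0.887, 0.27, 0.177], [0.927, 0.357, 0.111, -0.656], [0.002, 0.292, -0.956, 0.385], [0.0, 0.0, 0.0, 1.0]]
{'time_s': 0.15, 'joints': array([-5.15024884e+01,  2.05810487e+01,  6.46848988e-01, -1.38975747e-02,
       -7.01346127e+01, -1.65075640e+01]), 'qd': array([-0.05751122, -0.21038686,  0.26104435,  0.06465853,  0.03398999,
       -0.02361333]), 'joint_torque': array([-1.66897247e-03, -5.83274424e+01,  2.93291384e+01,  7.00121373e+00,
        8.77133250e-03, -1.06863167e-04]), 'tcp_pos': array([ 0.25260039, -0.625574  ,  0.22585882]), 'eef_rot': array([ 1.79930311e+02, -7.02623278e-03, -1.58014779e+02]), 'contact_force': array([-0.65223822,  0.17662464,  0.56015416]), 'moment': array([0.02003344, 0.05180473, 0.00690564]), 'gripper_force': 0.0, 'gripper_width': 0.08781466017593376}
```

View pics/s0.png

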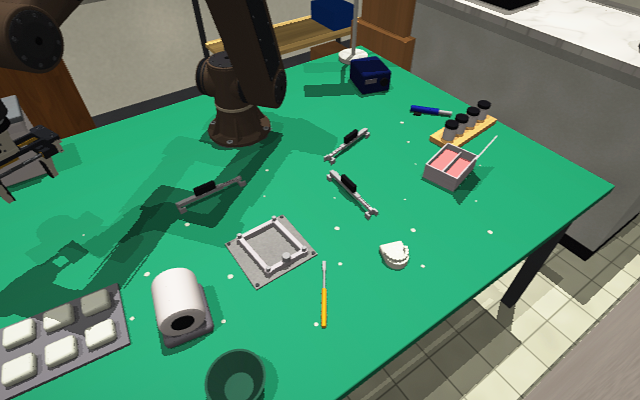

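View pics/d0.png

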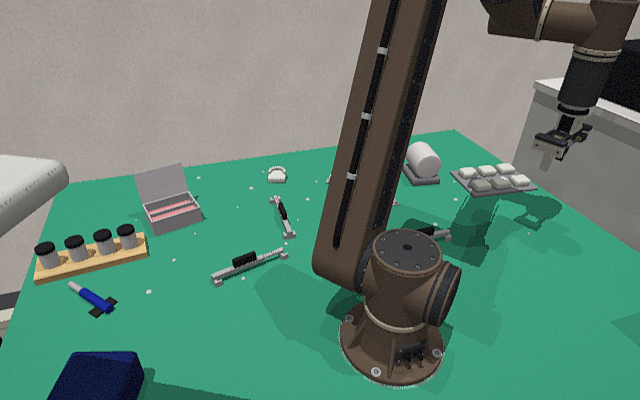

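Scene picture: three rule-like things, with handles at A (204,188), B (350,137) and C (349,183). The frame is at about (271,250), its knob at about (287,256), the model at (395,254), the wax knife at (324,295), the heater at (180,305) and the wax box at (450,165). Next I measure which rule is farthest from the base.

Run:
```python
from h import *
im=cv2.imread('pics/s0.png')
for n,u,v in (('A',204,187),('B',350,136),('C',349,183)):
    p=onz('s0',u,v,.05);print(n,p.round(3),np.hypot(*p[:2]).round(3))
for n,u,v in (('A1',180,207),('A2',241,182),('B1',327,158),('B2',366,130),('C1',333,174),('C2',372,213)):
    print(n,onz('s0',u,v,.02).round(3))
for u,v in ((257,287),(316,254),(280,215),(227,247)):print('plate',onz('s0',u,v,.006).round(3))
print('knob',onz('s0',287,256,.044).round(3))
for n,u,v in (('model',395,254),('knife',324,262),('knife',324,327),('heater',180,340)):print(n,onz('s0',u,v,.0).round(3))
c1=cv2.resize(im[105:225,160:400],None,fx=3.3,fy=3.3,interpolation=cv2.INTER_CUBIC)[:300]
c=np.vstack([cv2.resize(im[120:220,170:390],(660,300),interpolation=cv2.INTER_CUBIC),cv2.resize(im[205:295,216:414],(660,300),interpolation=cv2.INTER_CUBIC)])
cv2.imwrite('pics/c0.png',c)
```

```text
A [ 0.286 -0.25   0.05 ] 0.38
B [0.333 0.272 0.05 ] 0.43
C [0.522 0.12  0.05 ] 0.536
A1 [ 0.293 -0.336  0.02 ]
A2 [ 0.298 -0.137  0.02 ]
B1 [0.356 0.157 0.02 ]
B2 [0.305 0.37  0.02 ]
C1 [0.434 0.125 0.02 ]
C2 [0.638 0.117 0.02 ]
plate [ 0.658 -0.275  0.006]
plate [ 0.658 -0.095  0.006]
plate [ 0.479 -0.102  0.006]
plate [ 0.499 -0.282  0.006]
knob [ 0.645 -0.176  0.044]
model [0.777 0.083 0.   ]
knife [ 0.688 -0.09   0.   ]
knife [ 0.839 -0.196  0.   ]
heater [ 0.677 -0.483  0.   ]
```

View pics/c0.png

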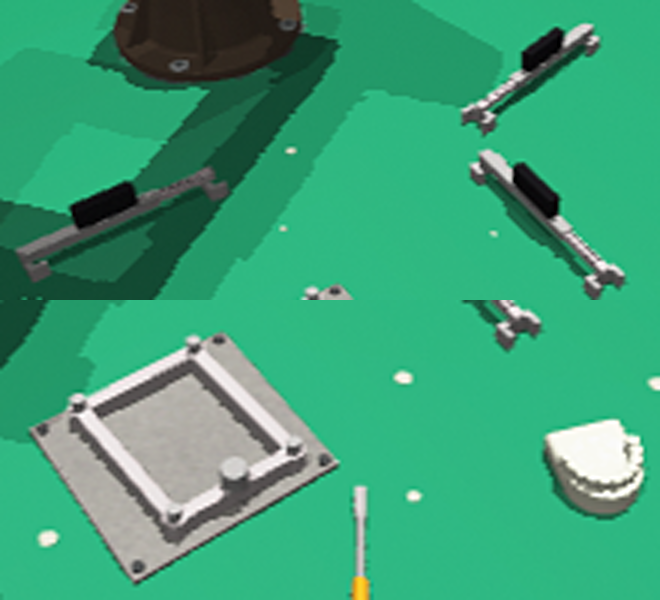

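The crop shows C (handle at scene pixel 349,183) 0.536 m from the base, against 0.38 m for A and 0.43 m for B. C is the rule meant; its slide end, with the lines, is the far one. I'm moving to a close view over the frame and rule.

Call:
{"name": "play_rows", "arguments": {"rows": [[[0, -0.908, 0.768, -0.048, 0.256], [0, -0.908, 0.768, -0.048, 0.256], [0, -0.908, 0.768, -0.048, 0.256], [0, -0.908, 0.768, -0.048, 0.256], [0, -0.908, 0.768, -0.048, 0.256], [0, -0.908, 0.768, -0.048, 0.256], [0, -0.908, 0.768, -0.048, 0.256], [0, -0.908, 0.768, -0.048, 0.256]]], "squeeze": 40}}

```text
time_s: 0.82
tcp_pos: [0.4064, -0.3332, 0.2399]
eef_rot: [180.0, 0.0, 180.0]
contact_force: [1.5, 0.1, -0.1]
gripper_width: 0.0879
gripper_force: 0.0
```

```bash
cat >> h.py <<'E'
def go(p,yaw,frm=None):
    """row numbers (shares) from commanded/measured pose to world p, tool yaw (deg)"""
    s=r.get_state(); p0,y0=(s['tcp_pos'],s['eef_rot'][2]) if frm is None else (np.array(frm[:3]),frm[3])
    d=np.array(p)-p0; a=np.radians(y0); x=np.array([np.cos(a),np.sin(a),0]); y=np.array([np.sin(a),-np.cos(a),0])
    t=-((yaw-y0+180)%360-180)
    return np.round([d@x/.5,d@y/.5,-d[2]/.5,np.radians(t)/1.5],4), p0.round(4), s['eef_rot'].round(2)
E
python3 -c "
from h import *
print(go([.53,-.1,.25],180))"
```

```text
(array([-2.470e-01,  4.664e-01, -2.010e-02, -3.000e-04]), array([ 0.4064, -0.3332,  0.2399]), array([1.8000e+02, 1.0000e-02, 1.7998e+02]))
```

Call:
{"name": "play_rows", "arguments": {"rows": [[[0, -0.247, 0.466, -0.02, 0], [0, -0.247, 0.466, -0.02, 0], [0, -0.247, 0.466, -0.02, 0], [0, -0.247, 0.466, -0.02, 0], [0, -0.247, 0.466, -0.02, 0], [0, -0.247, 0.466, -0.02, 0], [0, -0.247, 0.466, -0.02, 0], [0, -0.247, 0.466, -0.02, 0]]]}}

```text
time_s: 1.48
tcp_pos: [0.5311, -0.0991, 0.2496]
eef_rot: [180.0, -0.0, -179.8]
contact_force: [-0.8, -0.3, -0.5]
gripper_width: 0.0874
gripper_force: 0.0
```

```bash
python3 -c "
from h import *
cap('wrist','w1');cap('side','d1');cap('scene','s1')
s=r.get_state();print(s['tcp_pos'],s['eef_rot'],np.round(r.camera_info('wrist')['pose'],3))
"
```

```text
[ 0.52921245 -0.10226551  0.24957125] [-1.79994988e+02 -4.27019138e-02 -1.79987667e+02] [[-0.     0.957  0.292  0.448]
 [ 1.     0.    -0.    -0.103]
 [-0.     0.292 -0.957  0.409]
 [ 0.     0.     0.     1.   ]]
```

View pics/w1.png

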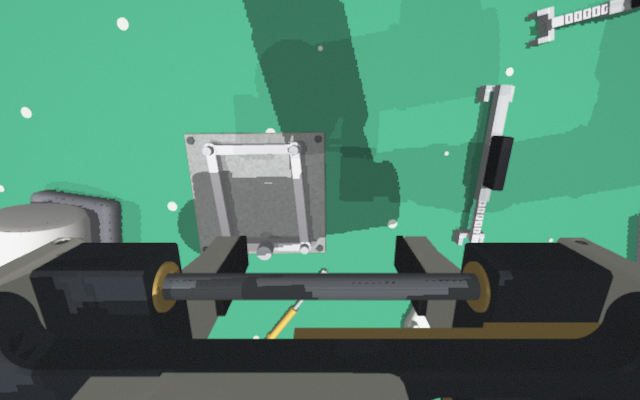

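The wrist view shows the frame's pins at about (209,150), (294,149), (305,246) and (206,248), the knob at (264,252), and the rule's handle at (498,163). I'll take one enlarged crop for the pin and rule pixels.

Run:
```python
from h import *
im=cv2.imread('pics/w1.png')
a=cv2.resize(im[125:265,180:330],None,fx=4,fy=4,interpolation=cv2.INTER_CUBIC)
b=cv2.resize(im[75:250,445:525],None,fx=3.2,fy=3.2,interpolation=cv2.INTER_CUBIC)[:560]
cv2.imwrite('pics/c1.png',cv2.hconcat([a[:560],b[:560,:200]]) if 0 else np.hstack([a[:560],np.vstack([b,np.zeros((560-b.shape[0],b.shape[1],3),np.uint8)])])[:,:800])
print(a.shape,b.shape)
```

```text
(560, 600, 3) (560, 256, 3)
```

View pics/c1.png

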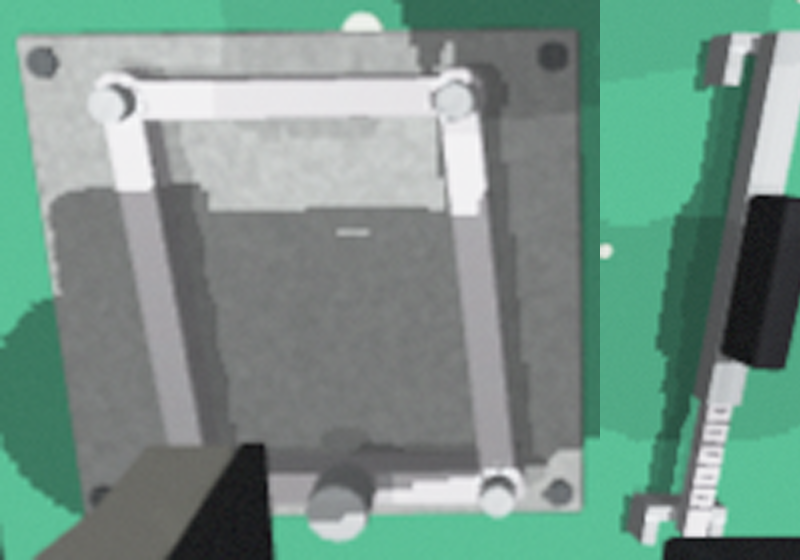

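Run:
```python
from h import *
f='w1'
px={'br':(206.75,151),'bl':(293.25,149.75),'fl':(304.5,249)}
P={k:onz(f,*v,.036) for k,v in px.items()}
P['k']=onz(f,264.25,253.5,.044)
for k in P:print(k,P[k].round(4),'in s1',proj('s1',P[k]).round(1))
d=lambda a,b:np.linalg.norm(P[a][:2]-P[b][:2]).round(4)
print(d('br','bl'),d('bl','fl'),d('k','fl'))
u=P['bl']-P['br'];print('yaw',np.degrees(np.arctan2(-u[0],u[1])))
S=[onz(f,*p,.006) for p in((190.5,140.5),(318,139),(319.5,247.5))]
print(np.round(S,4)); e=S[1]-S[0];g=S[2]-S[1]
print('yaw scr',np.degrees(np.arctan2(-e[0],e[1])),np.degrees(np.arctan2(g[1],g[0])),np.linalg.norm(e),np.linalg.norm(g))
im=cv2.imread('pics/w1.png');m=(im.max(2)<50).astype(np.uint8);m[:, :470]=0;m[225:]=0;m[:100]=0;m[:,530:]=0
v,u=np.nonzero(m);c=(u.mean(),v.mean());print(c,onz(f,*c,.045).round(4),len(u))
# bar at jaws
print('fix end',onz(f,445+740/3.2-187.5,75+45/3.2,.02).round(4),'slide',onz(f,445+(690-600)/3.2,75+520/3.2,.016).round(4))
c=onz(f,*c,.045); print('go',go([c[0],c[1],.2],180)[0])
```

```text
br [ 0.4993 -0.2445  0.036 ] in s1 [237.9 234. ]
bl [ 0.4974 -0.1349  0.036 ] in s1 [272.5 216.5]
fl [ 0.6357 -0.1225  0.036 ] in s1 [302.6 246.3]
k [ 0.6387 -0.1776  0.044 ] in s1 [285.2 254.9]
0.1096 0.1389 0.0552
yaw 1.0085124865281756
[[ 0.4892 -0.2765  0.006 ]
 [ 0.4866 -0.1039  0.006 ]
 [ 0.6481 -0.1015  0.006 ]]
yaw scr 0.8493336638055516 0.8298593977281712 0.17269239871563868 0.16144802167094793
(np.float64(494.8597640891219), np.float64(163.34207077326343)) [0.5123 0.1179 0.045 ] 763
fix end [0.4236 0.1088 0.02  ] slide [0.6264 0.1228 0.016 ]
go [3.370e-02 4.403e-01 9.910e-02 1.000e-04]
```

The frame checks out: pin spacings of 109.6 and 138.9 mm, yaw about 0.9°, leaning about 10 mm left. Now above the rule.

Call:
{"name": "play_rows", "arguments": {"rows": [[[0, 0.058, 0.44, 0.06, -0.047], [0, 0.058, 0.44, 0.06, -0.047], [0, 0.058, 0.44, 0.06, -0.047], [0, 0.058, 0.44, 0.06, -0.047], [0, 0.058, 0.44, 0.06, -0.047], [0, 0.058, 0.44, 0.06, -0.047], [0, 0.058, 0.44, 0.06, -0.047], [0, 0.058, 0.44, 0.06, -0.047]]]}}

```text
time_s: 2.3
tcp_pos: [0.5003, 0.1175, 0.2198]
eef_rot: [-180.0, -0.0, -175.9]
contact_force: [-0.4, 0.1, -0.5]
gripper_width: 0.0877
gripper_force: 0.0
```

Run:
```python
from h import *
im=cv2.cvtColor(cap('wrist','w2'),cv2.COLOR_RGB2BGR)
s=r.get_state();print(s['tcp_pos'],s['eef_rot'])
cv2.imwrite('pics/c2.png',cv2.resize(im[60:260,240:400],None,fx=3,fy=3,interpolation=cv2.INTER_CUBIC))
```

```text
[0.50054024 0.1168979  0.21990662] [-1.79986285e+02 -7.69660462e-03 -1.75997752e+02]
```

View pics/c2.png

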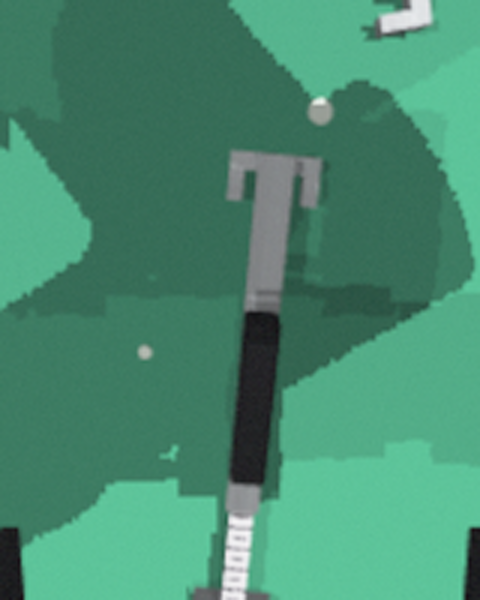

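The crop shows the rule alone. Its fixed jaw is at crop (275,160), the handle's top face runs from (262,345) to (247,485), and the slide lines are at the bottom.

Run:
```python
from h import *
q=lambda x,y,z:onz('w2',240+x/3,60+y/3,z)
a=q(261.5,345,.054);b=q(247,485,.054);c=(a+b)/2
print(a.round(4),b.round(4),c.round(4),np.linalg.norm(a-b))
j=q(277,154,.028);print('bar near end top',j.round(4),np.linalg.norm((j-c)[:2]))
k=q(238,565,.028);print(k.round(4))
w1=q(246,400,.054) if 0 else None
for n,(p1,p2) in {'top':(a,b),'bar':(j,k),'h':(j,c)}.items():print(n,np.degrees(np.arctan2(*(p2-p1)[[1,0]])))
```

```text
[0.4883 0.1231 0.054 ] [0.545  0.1217 0.054 ] [0.5167 0.1224 0.054 ] 0.056733518745496474
bar near end top [0.4192 0.1243 0.028 ] 0.09750770792667278
[0.5929 0.1213 0.028 ]
top -1.3940051082800116
bar -0.9595028342564988
h -1.077747975610735
```

```bash
python3 -c "
from h import *
print(go([.512,.1225,.018],178.9))"
```

```text
(array([-0.0236,  0.0096,  0.4038,  0.0594]), array([0.5005, 0.1169, 0.2199]), array([-1.7999e+02, -1.0000e-02, -1.7600e+02]))
```

Call:
{"name": "play_rows", "arguments": {"rows": [[[0, -0.0236, 0.0096, 0.1, 0.0594], [0, -0.0236, 0.0096, 0.2, 0.0594], [0, -0.0236, 0.0096, 0.27, 0.0594], [0, -0.0236, 0.0096, 0.34, 0.0594], [0, -0.0236, 0.0096, 0.38, 0.0594], [0, -0.0236, 0.0096, 0.404, 0.0594], [0, -0.0236, 0.0096, 0.404, 0.0594], [0, -0.0236, 0.0096, 0.404, 0.0594]]]}}

```text
time_s: 3.02
tcp_pos: [0.5123, 0.1219, 0.0177]
eef_rot: [-179.9, -0.1, 178.8]
contact_force: [0.4, 0.4, 0.3]
gripper_width: 0.0879
gripper_force: 0.0
```

Call:
{"name": "play_rows", "arguments": {"rows": [[[1, 0, 0, 0, 0], [1, 0, 0, 0, 0], [1, 0, 0, 0, 0], [1, 0, 0, 0, 0], [1, 0, 0, 0, 0], [1, 0, 0, 0, 0], [1, 0, 0, 0, 0], [1, 0, 0, 0, 0]]], "squeeze": 45}}

```text
time_s: 3.68
tcp_pos: [0.5121, 0.1236, 0.018]
eef_rot: [180.0, 0.0, 178.9]
contact_force: [0.4, 0.7, 0.1]
gripper_width: 0.0399
gripper_force: 0.0
```

```bash
python3 -c "
from h import *
s=r.get_state();print(s['tcp_pos'],s['eef_rot'],s['gripper_width'],s['gripper_force'],s['contact_force'])"
```

```text
[0.51208747 0.12361993 0.01795532] [1.79995737e+02 6.95994489e-03 1.78932995e+02] 0.03993339993244785 0.0 [0.40702576 0.70830618 0.0814573 ]
```

Call:
{"name": "play_rows", "arguments": {"rows": [[[1, 0, 0, 0, 0], [1, 0, 0, 0, 0], [1, 0, 0, 0, 0], [1, 0, 0, 0, 0], [1, 0, 0, 0, 0], [1, 0, 0, 0, 0], [1, 0, 0, 0, 0], [1, 0, 0, 0, 0]]]}}

```text
time_s: 4.35
tcp_pos: [0.512, 0.1235, 0.0178]
eef_rot: [-180.0, -0.0, 178.9]
contact_force: [-0.4, -0.1, -1.8]
gripper_width: 0.014
gripper_force: 45.0
```

Call:
{"name": "play_rows", "arguments": {"rows": [[[1, 0, 0, -0.06, 0], [1, 0, 0, -0.12, 0], [1, 0, 0, -0.18, 0], [1, 0, 0, -0.24, 0], [1, 0, 0, -0.3, 0], [1, 0, 0, -0.3, 0], [1, 0, 0, -0.3, 0], [1, 0, 0, -0.3, 0]]]}}

```text
time_s: 5.02
tcp_pos: [0.5112, 0.1233, 0.1669]
eef_rot: [180.0, -0.1, 178.9]
contact_force: [-0.5, -0.8, -3.6]
gripper_width: 0.0138
gripper_force: 45.0
```

Run:
```python
from h import *
im=cv2.cvtColor(cap('wrist','w3'),cv2.COLOR_RGB2BGR)
d=cv2.cvtColor(cap('side','d3'),cv2.COLOR_RGB2BGR);c=cv2.cvtColor(cap('scene','s3'),cv2.COLOR_RGB2BGR)
s=r.get_state();print(s['tcp_pos'],s['eef_rot'],s['gripper_width'],s['gripper_force'])
A=cv2.resize(im[60:360,220:420],(400,600),interpolation=cv2.INTER_CUBIC)
B=cv2.resize(c[60:260,270:470],(400,400),interpolation=cv2.INTER_CUBIC)
cv2.imwrite('pics/c3.png',np.hstack([A,np.vstack([B,np.zeros((200,400,3),np.uint8)])]))
```

```text
[0.51118685 0.12305063 0.16625741] [-1.79917453e+02 -1.46858477e-01  1.78910350e+02] 0.01401184490053867 44.999860525131226
```

View pics/c3.png

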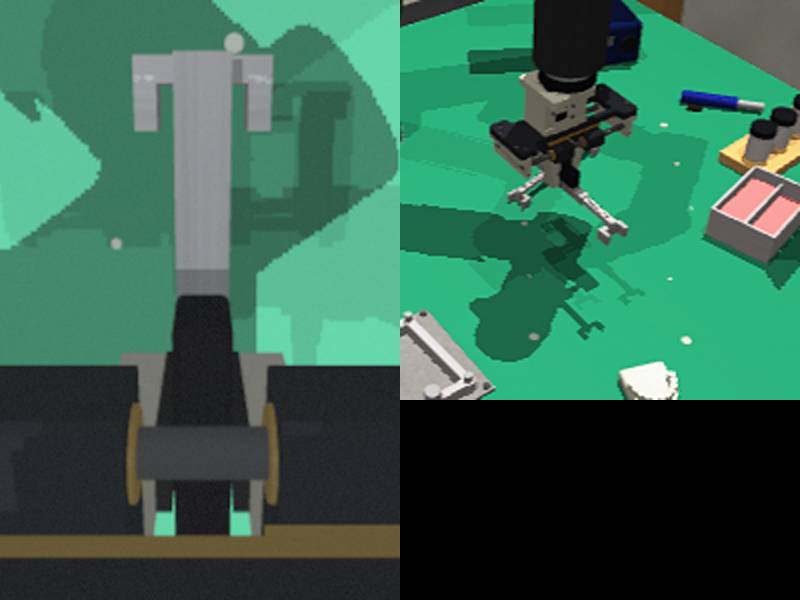

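The rule is gripped squarely (opening 14 mm). In the wrist view its fixed jaw spans crop x 133–273, centred on the bar. I'm measuring the jaw's offset from the TCP and computing the first seating.

Run:
```python
from h import *
s=r.get_state();p=s['tcp_pos']
z=p[2]+.010
e=onz('w3',220+201/2,60+51/2,z);print('bar end',e.round(4),(e-p).round(4))
l=onz('w3',220+133/2,60+56/2,z-.012);q=onz('w3',220+273/2,60+56/2,z-.012);print('jaw width',np.linalg.norm(l-q),((l+q)/2-p).round(4))
B={'bl':np.array([.4974,-.1349]),'br':np.array([.4993,-.2445])}
F={'fr':np.array([.6376,-.2321]),'fl':np.array([.6357,-.1225])}
for a,b in(('bl','fr'),('br','fl')):
    v=F[b]-B[a];D=np.linalg.norm(v);u=v/D;yaw=np.degrees(np.arctan2(u[1],u[0]))
    print(a,b,D.round(4),'rule yaw',yaw.round(2),'tool yaw',(yaw+180).round(2),'seat handle',(B[a]+.08*u).round(4),'drop',(B[a]+(.08-(.2-D)-.007)*u).round(4))
print(go([.4974+.043*.8219,-.1349-.043*.5697,.13],180-34.7))
```

```text
bar end [0.4185 0.1241 0.1763] [-0.0927  0.001   0.01  ]
jaw width 0.036300437267592404 [-0.0924  0.0015 -0.002 ]
bl fr 0.1706 rule yaw -34.73 tool yaw 145.27 seat handle [ 0.5631 -0.1805] drop [ 0.5332 -0.1597]
br fl 0.183 rule yaw 41.81 tool yaw 221.81 seat handle [ 0.5589 -0.1912] drop [ 0.541  -0.2072]
(array([-0.0538, -0.564 ,  0.0725,  0.3911]), array([0.5112, 0.1231, 0.1663]), array([-1.7992e+02, -1.5000e-01,  1.7891e+02]))
```

Call:
{"name": "play_rows", "arguments": {"rows": [[[1, -0.0538, -0.564, 0.07, 0.3911], [1, -0.0538, -0.564, 0.07, 0.3911], [1, -0.0538, -0.564, 0.07, 0.3911], [1, -0.0538, -0.564, 0.07, 0.3911], [1, -0.0538, -0.564, 0.07, 0.3911], [1, -0.0538, -0.564, 0.07, 0.3911], [1, -0.0538, -0.564, 0.07, 0.3911], [1, -0.0538, -0.564, 0.07, 0.3911]]]}}

```text
time_s: 5.83
tcp_pos: [0.5323, -0.164, 0.1303]
eef_rot: [-179.8, -0.2, 145.1]
contact_force: [0.0, -0.1, -3.0]
gripper_width: 0.0139
gripper_force: 45.0
```

Call:
{"name": "play_rows", "arguments": {"rows": [[[1, 0, 0, 0, 0], [1, 0, 0, 0, 0], [1, 0, 0, 0, 0], [1, 0, 0, 0, 0], [1, 0, 0, 0, 0], [1, 0, 0, 0, 0], [1, 0, 0, 0, 0], [1, 0, 0, 0, 0]]]}}

```text
time_s: 6.5
tcp_pos: [0.5338, -0.1585, 0.133]
eef_rot: [180.0, 0.0, 145.4]
contact_force: [0.0, -0.9, -3.5]
gripper_width: 0.0135
gripper_force: 45.0
```

Run:
```python
from h import *
im=cv2.cvtColor(cap('wrist','w4'),cv2.COLOR_RGB2BGR);c=cv2.cvtColor(cap('scene','s4'),cv2.COLOR_RGB2BGR)
print(go([.5332,-.1597,.046],145.27))
for n,p in dict(bl=[.4974,-.1349,.036],br=[.4993,-.2445,.036],fl=[.6357,-.1225,.036],fr=[.6376,-.2321,.036]).items(): print(n,proj('w4',p).round(1),proj('s4',p).round(1))
A=cv2.resize(im[20:320,120:520],(800,600),interpolation=cv2.INTER_CUBIC)
cv2.imwrite('pics/c4.png',A)
```

```text
(array([-0.0002, -0.0022,  0.1739,  0.0007]), array([ 0.5337, -0.1587,  0.133 ]), array([1.7999e+02, 1.0000e-02, 1.4533e+02]))
bl [321.4 154.9] [272.6 216.5]
br [226.4 223. ] [237.9 234. ]
fl [411.9 263.8] [302.6 246.3]
fr [321.1 318.3] [266.7 266.4]
```

View pics/c4.png

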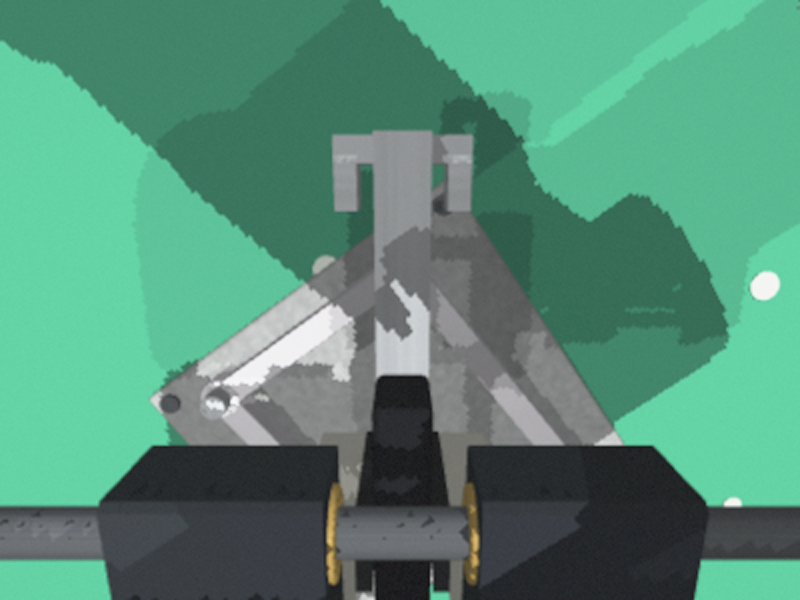

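The view shows the rule above the frame, its bar centred on column 402. The base-left pin is predicted at (403,270) under the bar, and the base-right pin shows at (216,400) against (213,406) predicted. Alignment is good, so I lower.

Call:
{"name": "play_rows", "arguments": {"rows": [[[1, 0, -0.002, 0.04, 0], [1, 0, -0.002, 0.08, 0], [1, 0, -0.002, 0.11, 0], [1, 0, -0.002, 0.14, 0], [1, 0, -0.002, 0.16, 0], [1, 0, -0.002, 0.174, 0], [1, 0, -0.002, 0.174, 0], [1, 0, -0.002, 0.174, 0]]]}}

```text
time_s: 7.27
tcp_pos: [0.5333, -0.1598, 0.046]
eef_rot: [-180.0, 0.0, 145.3]
contact_force: [-0.5, 0.0, -3.4]
gripper_width: 0.014
gripper_force: 45.0
```

Run:
```python
from h import *
s=r.get_state();print(s['tcp_pos'],s['eef_rot'],s['contact_force'],s['moment'])
print(go([.5631,-.1805,.046],145.27)[0])
im=cv2.cvtColor(cap('wrist','w5'),cv2.COLOR_RGB2BGR)
c=cv2.cvtColor(cap('scene','s5'),cv2.COLOR_RGB2BGR)
A=cv2.resize(im[60:260,220:420],(400,400),interpolation=cv2.INTER_CUBIC);B=cv2.resize(c[190:290,220:320],(400,400),interpolation=cv2.INTER_CUBIC)
cv2.imwrite('pics/c5.png',np.hstack([A,B]))
```

```text
[ 0.53333751 -0.15982584  0.04601959] [-1.79988634e+02  3.17568794e-03  1.45319847e+02] [-0.47901387  0.03913354 -3.4483936 ] [-0.11207034 -0.0475488   0.03130241]
[-0.0725 -0.0001  0.      0.0006]
```

View pics/c5.png

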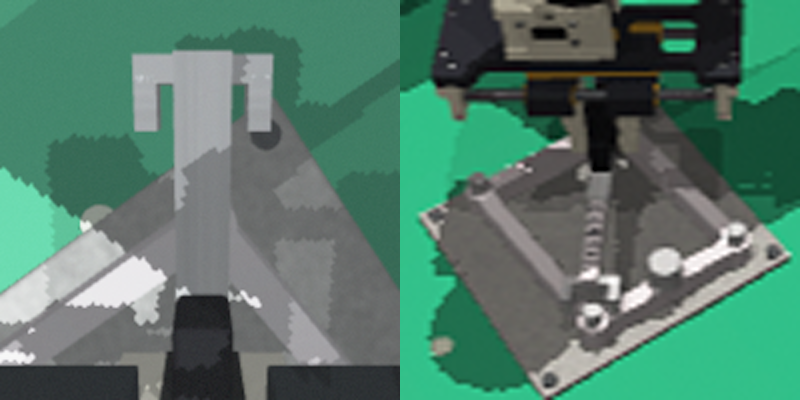

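The slide jaw sits just short of the free-right pin and only the rule's weight is felt. Sliding along +x.

Call:
{"name": "play_rows", "arguments": {"rows": [[[1, -0.01, 0, 0, 0], [1, -0.02, 0, 0, 0], [1, -0.03, 0, 0, 0], [1, -0.04, 0, 0, 0], [1, -0.05, 0, 0, 0], [1, -0.06, 0, 0, 0], [1, -0.067, 0, 0, 0], [1, -0.0725, 0, 0, 0]]]}}

```text
time_s: 8.03
tcp_pos: [0.5629, -0.1806, 0.0456]
eef_rot: [-180.0, -0.0, 145.3]
contact_force: [-5.8, 6.4, -3.1]
gripper_width: 0.0134
gripper_force: 45.0
```

Call:
{"name": "play_rows", "arguments": {"rows": [[[1, -0.001, 0, 0, 0], [1, -0.001, 0, 0, 0], [1, -0.001, 0, 0, 0], [1, -0.001, 0, 0, 0], [1, -0.002, 0, 0, 0], [1, -0.002, 0, 0, 0], [1, -0.002, 0, 0, 0], [1, -0.002, 0, 0, 0]]]}}

```text
time_s: 8.7
tcp_pos: [0.5628, -0.1807, 0.0455]
eef_rot: [-180.0, -0.1, 145.3]
contact_force: [-4.7, 3.1, -4.1]
gripper_width: 0.0138
gripper_force: 45.0
```

Run:
```python
from h import *
s=r.get_state();print(s['tcp_pos'],s['eef_rot'],s['contact_force'],s['moment'])
c=cv2.cvtColor(cap('scene','s6'),cv2.COLOR_RGB2BGR);cap('wrist','w6')
# free-left pin / knob drift vs s5
a=cv2.imread('pics/s5.png')
for u,v,n in((285,255,'knob'),(303,247,'fl')):
    t=a[v-8:v+9,u-8:u+9];res=cv2.matchTemplate(c[v-18:v+19,u-18:u+19],t,cv2.TM_CCOEFF_NORMED);_,m,_,l=cv2.minMaxLoc(res);print(n,m,l[0]-10,l[1]-10)
```

```text
[ 0.56275056 -0.18072544  0.04546086] [-1.79962114e+02 -9.16028830e-02  1.45298001e+02] [-4.68700022  3.10414621 -4.11581482] [1.03766137 1.51453539 0.00782515]
knob 0.829595685005188 0 0
fl 0.8348734974861145 0 0
```

Along-rule force is about 5.6 N, more than the spring alone, so the back wall is on the base pin, and the free bar has not moved. Holding a second, then lifting.

Call:
{"name": "play_rows", "arguments": {"rows": [[[1, 0, 0, 0, 0], [1, 0, 0, 0, 0], [1, 0, 0, 0, 0], [1, 0, 0, 0, 0], [1, 0, 0, 0, 0], [1, 0, 0, 0, 0], [1, 0, 0, 0, 0], [1, 0, 0, 0, 0]]]}}

```text
time_s: 9.47
tcp_pos: [0.5628, -0.1807, 0.0455]
eef_rot: [-180.0, -0.1, 145.3]
contact_force: [-3.4, 2.5, -4.5]
gripper_width: 0.0136
gripper_force: 45.0
```

Call:
{"name": "play_rows", "arguments": {"rows": [[[1, 0, 0, 0, 0], [1, 0, 0, 0, 0], [1, 0, 0, 0, 0], [1, 0, 0, 0, 0], [1, 0.004, 0, 0, 0], [1, 0.006, 0, 0, 0], [1, 0.006, 0, -0.02, 0], [1, 0.006, 0, -0.05, 0]]]}}

```text
time_s: 10.13
tcp_pos: [0.5611, -0.1793, 0.0708]
eef_rot: [-180.0, -0.0, 145.3]
contact_force: [-0.5, 0.3, -3.4]
gripper_width: 0.0138
gripper_force: 45.0
```

Call:
{"name": "play_rows", "arguments": {"rows": [[[1, 0, 0, -0.04, 0], [1, 0, 0, -0.08, 0], [1, 0, 0, -0.1, -0.1], [1, 0, 0, -0.1, -0.2], [1, 0, 0, -0.1, -0.3], [1, 0, 0, -0.1, -0.4], [1, 0, 0, -0.1, -0.45], [1, 0, 0, -0.1, -0.45]]]}}

```text
time_s: 10.8
tcp_pos: [0.5627, -0.1795, 0.1226]
eef_rot: [-179.9, 0.2, -175.6]
contact_force: [0.5, 0.2, -1.3]
gripper_width: 0.0138
gripper_force: 45.0
```

Run:
```python
from h import *
s=r.get_state();print(s['tcp_pos'],s['eef_rot'],s['contact_force'],s['joints'].round(1))
print(go([.541,-.2072,.12],221.8)[0])
```

```text
[ 0.56267215 -0.17954775  0.1226067 ] [-179.94605414    0.19312482 -175.57364801] [ 0.45357324  0.236942   -1.26689082] [  1.3  17.6 -18.3   0.1 -53.9 -86.9]
[ 0.0475 -0.0518  0.0052 -0.4349]
```

Call:
{"name": "play_rows", "arguments": {"rows": [[[1, 0.0475, -0.0518, 0.005, -0.435], [1, 0.0475, -0.0518, 0.005, -0.435], [1, 0.0475, -0.0518, 0.005, -0.435], [1, 0.0475, -0.0518, 0.005, -0.435], [1, 0.0475, -0.0518, 0.005, -0.435], [1, 0.0475, -0.0518, 0.005, -0.435], [1, 0.0475, -0.0518, 0.005, -0.435], [1, 0.0475, -0.0518, 0.005, -0.435]]]}}

```text
time_s: 11.47
tcp_pos: [0.5403, -0.207, 0.1195]
eef_rot: [-179.9, 0.1, -138.7]
contact_force: [-0.6, 0.2, -2.7]
gripper_width: 0.0138
gripper_force: 45.0
```

Call:
{"name": "play_rows", "arguments": {"rows": [[[1, 0, 0, 0, 0], [1, 0, 0, 0, 0], [1, 0, 0, 0, 0], [1, 0, 0, 0, 0], [1, 0, 0, 0, 0], [1, 0, 0, 0, 0], [1, 0, 0, 0, 0], [1, 0, 0, 0, 0]]]}}

```text
time_s: 12.13
tcp_pos: [0.5394, -0.2068, 0.1183]
eef_rot: [180.0, -0.0, -138.6]
contact_force: [0.3, -0.6, -3.4]
gripper_width: 0.0138
gripper_force: 45.0
```

Run:
```python
from h import *
cap('wrist','w7');a=cv2.cvtColor(cap('scene','s7'),cv2.COLOR_RGB2BGR)
s=r.get_state();print(s['tcp_pos'],s['eef_rot'],s['contact_force'])
print(go([.541,-.2072,.046],221.8)[0])
for n,p in dict(bl=[.4974,-.1349,.036],br=[.4993,-.2445,.036],barend=[*(s['tcp_pos'][:2]+.093*np.array([np.cos(np.radians(41.8)),np.sin(np.radians(41.8))])*-1),s['tcp_pos'][2]+.01]).items(): print(n,proj('w7',p).round(1))
```

```text
[ 0.53938296 -0.20673593  0.11832087] [ 1.79997693e+02 -2.79518585e-03 -1.38632885e+02] [-0.15346899  0.32031401 -2.63684822]
[-0.0018 -0.0028  0.1446 -0.005 ]
bl [412.2 225.2]
br [317.8 144.2]
barend [318.2  84.9]
```

Run:
```python
from h import *
for f in('w3','w5','w7'):
    h=cv2.cvtColor(cv2.imread(f'pics/{f}.png'),cv2.COLOR_BGR2HSV)
    m=(h[...,1]<50)&(h[...,2]>60)
    for v in (83,84,85,86,87,88,90,93,110):
        u=np.nonzero(m[v,270:370])[0]+270;print(f,v,u.min() if len(u) else None,u.max() if len(u) else None,len(u))
```

```text
w3 83 332 341 10
w3 84 333 340 8
w3 85 307 339 33
w3 86 306 338 33
w3 87 287 355 69
w3 88 286 356 71
w3 90 286 355 70
w3 93 286 355 70
w3 110 287 355 56
w5 83 None None 0
w5 84 None None 0
w5 85 307 335 29
w5 86 306 336 31
w5 87 286 355 70
w5 88 286 356 71
w5 90 286 356 71
w5 93 286 356 71
w5 110 287 357 58
w7 83 None None 0
w7 84 None None 0
w7 85 307 335 29
w7 86 306 336 31
w7 87 286 355 63
w7 88 286 356 71
w7 90 286 356 71
w7 93 286 356 71
w7 110 284 355 65
```

The rule has not slipped in the grip. Lowering and sliding home for the second diagonal.

Call:
{"name": "play_rows", "arguments": {"rows": [[[1, -0.0018, -0.003, 0.03, -0.005], [1, -0.0018, -0.003, 0.06, -0.005], [1, -0.0018, -0.003, 0.09, -0.005], [1, -0.0018, -0.003, 0.11, -0.005], [1, -0.0018, -0.003, 0.13, -0.005], [1, -0.0018, -0.003, 0.1445, -0.005], [1, -0.0018, -0.003, 0.1445, -0.005], [1, -0.0018, -0.003, 0.1445, -0.005]]]}}

```text
time_s: 12.9
tcp_pos: [0.5411, -0.2073, 0.046]
eef_rot: [180.0, -0.0, -138.2]
contact_force: [-0.1, -0.6, -2.8]
gripper_width: 0.0139
gripper_force: 45.0
```

Run:
```python
from h import *
s=r.get_state();print(s['tcp_pos'],s['eef_rot'],s['contact_force'],s['moment'])
print(go([.5589,-.1912,.046],221.8)[0])
```

```text
[ 0.54110181 -0.20732457  0.04600929] [ 1.79988690e+02 -2.60327283e-02 -1.38188682e+02] [-0.14639837 -0.61316789 -2.78161591] [ 0.02904895 -0.0436995   0.00158733]
[-0.048   0.0003  0.      0.0001]
```

Call:
{"name": "play_rows", "arguments": {"rows": [[[1, -0.008, 0, 0, 0], [1, -0.016, 0, 0, 0], [1, -0.024, 0, 0, 0], [1, -0.032, 0, 0, 0], [1, -0.038, 0, 0, 0], [1, -0.043, 0, 0, 0], [1, -0.047, 0, 0, 0], [1, -0.049, 0, 0, 0]]]}}

```text
time_s: 13.57
tcp_pos: [0.5588, -0.1911, 0.046]
eef_rot: [180.0, -0.1, -138.2]
contact_force: [-3.2, -5.2, -1.5]
gripper_width: 0.0139
gripper_force: 45.0
```

Call:
{"name": "play_rows", "arguments": {"rows": [[[1, 0, 0, 0, 0], [1, 0, 0, 0, 0], [1, 0, 0, 0, 0], [1, 0, 0, 0, 0], [1, 0, 0, 0, 0], [1, 0, 0, 0, 0], [1, 0, 0, 0, 0], [1, 0, 0, 0, 0]]]}}

```text
time_s: 14.23
tcp_pos: [0.5588, -0.1911, 0.046]
eef_rot: [180.0, -0.0, -138.2]
contact_force: [-2.3, -4.6, -2.1]
gripper_width: 0.0135
gripper_force: 45.0
```

Run:
```python
from h import *
s=r.get_state();print(s['tcp_pos'],s['eef_rot'],s['contact_force'],s['moment'])
c=cv2.cvtColor(cap('scene','s8'),cv2.COLOR_RGB2BGR)
for w in('s4','s5','s1'):
  a=cv2.imread(f'pics/{w}.png')
  for u,v,n in((285,255,'knob'),(268,269,'fr')):
    t=a[v-8:v+9,u-8:u+9];res=cv2.matchTemplate(c[v-18:v+19,u-18:u+19],t,cv2.TM_CCOEFF_NORMED);_,m,_,l=cv2.minMaxLoc(res);print(w,n,round(m,2),l[0]-10,l[1]-10)
```

```text
[ 0.55880079 -0.19111908  0.04596882] [ 1.79969761e+02 -4.02336023e-02 -1.38208936e+02] [-2.32071814 -4.56288441 -2.11884649] [-1.63459289  1.23749302  0.08909301]
s4 knob 0.71 0 0
s4 fr 0.74 0 0
s5 knob 0.84 0 0
s5 fr 0.36 0 0
s1 knob 0.75 0 0
s1 fr 0.66 0 0
```

Run:
```python
from h import *
cv2.imwrite('pics/c8.png',np.hstack([cv2.resize(cv2.imread(f'pics/{f}.png')[200:290,220:320],(400,360),interpolation=cv2.INTER_CUBIC) for f in('s6','s8')]))
```

```text
(no output)
```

View pics/c8.png

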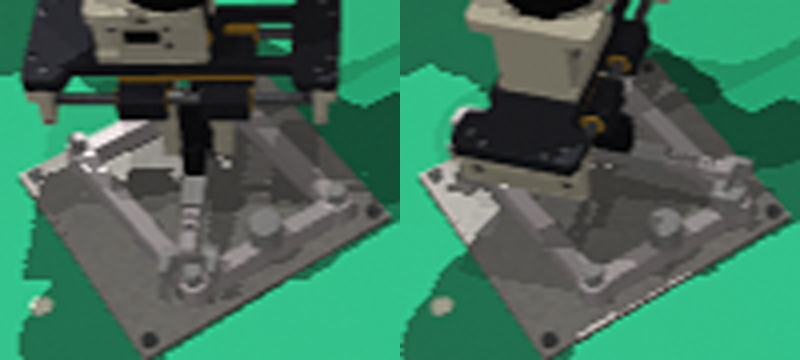

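Call:
{"name": "play_rows", "arguments": {"rows": [[[1, 0, 0, 0, 0], [1, 0, 0, 0, 0], [1, 0, 0, 0, 0], [1, 0, 0, 0, 0], [1, 0, 0, 0, 0], [1, 0, 0, 0, 0], [1, 0, 0, 0, 0], [1, 0, 0, 0, 0]]]}}

```text
time_s: 14.95
tcp_pos: [0.5589, -0.1911, 0.046]
eef_rot: [180.0, -0.0, -138.2]
contact_force: [-2.9, -4.2, -1.8]
gripper_width: 0.0136
gripper_force: 45.0
```

Both seatings show the far pin inside the slide jaw's U: (193,275) on the left and (735,180) on the right. Now I lift the rule and return it to where it stood.

Call:
{"name": "play_rows", "arguments": {"rows": [[[1, 0.003, 0, 0, 0], [1, 0.006, 0, 0, 0], [1, 0.006, 0, -0.03, 0], [1, 0.006, 0, -0.07, 0], [1, 0.006, 0, -0.12, 0], [1, 0.006, 0, -0.15, 0.05], [1, 0.006, 0, -0.15, 0.1], [1, 0.006, 0, -0.15, 0.15]]]}}

```text
time_s: 15.62
tcp_pos: [0.5589, -0.1925, 0.123]
eef_rot: [-179.9, 0.3, -151.3]
contact_force: [-0.8, -0.1, -3.3]
gripper_width: 0.0137
gripper_force: 45.0
```

Run:
```python
from h import *
print(go([.512,.1233,.12],178.9))
```

```text
(array([-0.2212,  0.5991,  0.0059,  0.3468]), array([ 0.5589, -0.1925,  0.123 ]), array([-179.88,    0.26, -151.29]))
```

Call:
{"name": "play_rows", "arguments": {"rows": [[[1, -0.2212, 0.599, 0.005, 0.346], [1, -0.2212, 0.599, 0.005, 0.346], [1, -0.2212, 0.599, 0.005, 0.346], [1, -0.2212, 0.599, 0.005, 0.346], [1, -0.2212, 0.599, 0.005, 0.346], [1, -0.2212, 0.599, 0.005, 0.346], [1, -0.2212, 0.599, 0.005, 0.346], [1, -0.2212, 0.599, 0.005, 0.346]]]}}

```text
time_s: 16.28
tcp_pos: [0.5094, 0.1228, 0.1192]
eef_rot: [179.9, 0.1, 179.2]
contact_force: [0.9, 0.9, -2.9]
gripper_width: 0.0135
gripper_force: 45.0
```

Call:
{"name": "play_rows", "arguments": {"rows": [[[1, 0, 0, 0, 0], [1, 0, 0, 0, 0], [1, 0, 0, 0, 0], [1, 0, 0, 0, 0], [1, 0, 0, 0, 0], [1, 0, 0, 0, 0], [1, 0, 0, 0, 0], [1, 0, 0, 0, 0]]]}}

```text
time_s: 16.95
tcp_pos: [0.5097, 0.1193, 0.1186]
eef_rot: [180.0, 0.0, 179.1]
contact_force: [0.3, -0.2, -2.5]
gripper_width: 0.0137
gripper_force: 45.0
```

Run:
```python
from h import *
print(go([.512,.1233,.0185],178.9))
```

```text
(array([-0.0045,  0.008 ,  0.2002,  0.0023]), array([0.5097, 0.1193, 0.1186]), array([180. ,   0. , 179.1]))
```

Lower to the bench, then open.

Call:
{"name": "play_rows", "arguments": {"rows": [[[1, -0.0045, 0.008, 0.06, 0.002], [1, -0.0045, 0.008, 0.12, 0.002], [1, -0.0045, 0.008, 0.16, 0.002], [1, -0.0045, 0.008, 0.18, 0.002], [1, -0.0045, 0.008, 0.195, 0.002], [1, -0.0045, 0.008, 0.2, 0.002], [1, -0.0045, 0.008, 0.2, 0.002], [1, -0.0045, 0.008, 0.2, 0.002]]]}}

```text
time_s: 17.62
tcp_pos: [0.5126, 0.1244, 0.0196]
eef_rot: [180.0, 0.1, 179.0]
contact_force: [-1.5, -0.4, -2.7]
gripper_width: 0.014
gripper_force: 45.0
```

Call:
{"name": "play_rows", "arguments": {"rows": [[[1, 0, 0, 0.001, 0], [0.7, 0, 0, 0.001, 0], [0.5, 0, 0, 0.001, 0], [0.3, 0, 0, 0.001, 0], [0.3, 0, 0, 0.001, 0], [0.3, 0, 0, 0.001, 0], [0.3, 0, 0, 0.001, 0], [0.3, 0, 0, 0.001, 0]]]}}

```text
time_s: 18.28
tcp_pos: [0.5119, 0.124, 0.0182]
eef_rot: [-180.0, 0.0, 179.0]
contact_force: [-0.1, -0.2, 0.0]
gripper_width: 0.0551
gripper_force: 0.0
```

Call:
{"name": "play_rows", "arguments": {"rows": [[[0.3, 0, 0, 0, 0], [0.3, 0, 0, -0.06, 0], [0.3, 0, 0, -0.14, 0], [0.3, 0, 0, -0.22, 0], [0.3, 0, 0, -0.3, 0], [0.3, 0, 0, -0.38, 0], [0.5, 0, 0, -0.42, 0], [0.5, 0, 0, -0.42, 0]]]}}

```text
time_s: 18.95
tcp_pos: [0.5143, 0.125, 0.234]
eef_rot: [179.8, 0.5, 179.0]
contact_force: [0.9, 0.3, -0.7]
gripper_width: 0.053
gripper_force: 0.0
```

Run:
```python
from h import *
cap('wrist','w9')
h=cv2.cvtColor(cv2.imread('pics/w9.png'),cv2.COLOR_BGR2HSV);m=(h[...,1]<50)&(h[...,2]>60)
# end-edge row of rule near col 320 for standing check
v=np.nonzero(m[60:200,318:324].all(1))[0]+60; u=np.nonzero(m[v[0]+4,280:360])[0]+280
print(v[0],u.min(),u.max(),onz('w9',u.mean(),v[0],.028))
a=cv2.absdiff(cv2.imread('pics/s4.png'),cv2.imread('pics/s1.png'))
print(go([.50,-.165,.22],180.9))
```

```text
97 305 334 [0.41957384 0.12503085 0.028     ]
(array([ 0.016 , -0.5797,  0.0222, -0.022 ]), array([0.513 , 0.1246, 0.2311]), array([179.82,   0.28, 179.01]))
```

The rule stands exactly where it was. Now to a view over the free bar.

Call:
{"name": "play_rows", "arguments": {"rows": [[[0.5, -0.164, -0.59, 0.022, -0.022], [0.5, -0.164, -0.59, 0.022, -0.022], [0.5, -0.164, -0.59, 0.022, -0.022], [0.5, -0.164, -0.59, 0.022, -0.022], [0.5, -0.164, -0.59, 0.022, -0.022], [0.5, -0.164, -0.59, 0.022, -0.022], [0.5, -0.164, -0.59, 0.022, -0.022], [0.5, -0.164, -0.59, 0.022, -0.022]]]}}

```text
time_s: 19.67
tcp_pos: [0.5884, -0.1767, 0.2149]
eef_rot: [-180.0, -0.2, -179.3]
contact_force: [0.5, 0.9, 0.7]
gripper_width: 0.044
gripper_force: 0.0
```

Call:
{"name": "play_rows", "arguments": {"rows": [[[0.5, 0, 0, 0, 0], [0.5, 0, 0, 0, 0], [0.5, 0, 0, 0, 0], [0.5, 0, 0, 0, 0], [0.5, 0, 0, 0, 0], [0.5, 0, 0, 0, 0], [0.5, 0, 0, 0, 0], [0.5, 0, 0, 0, 0]]]}}

```text
time_s: 20.33
tcp_pos: [0.5887, -0.1718, 0.2174]
eef_rot: [180.0, 0.0, -179.1]
contact_force: [-0.2, 0.1, -0.4]
gripper_width: 0.0437
gripper_force: 0.0
```

Run:
```python
from h import *
cap('wrist','wa')
g=cv2.cvtColor(cv2.imread('pics/wa.png'),cv2.COLOR_BGR2GRAY)
s=r.get_state();print(s['tcp_pos'],s['eef_rot'],s['gripper_width'])
Z=dict(bl=[.4974,-.1349,.036],br=[.4993,-.2445,.036],fl=[.6357,-.1225,.036],fr=[.6376,-.2321,.036],k=[.6387,-.1776,.044])
for n,p in Z.items():
    q=proj('wa',p);R=.011 if n=='k' else .006
    rr=R*293/(r.camera_info('wrist')['pose'][2][3]-p[2]); u,v=q.round().astype(int)
    w=int(rr+9);c=cv2.resize(g[v-w:v+w+1,u-w:u+w+1],None,fx=4,fy=4,interpolation=cv2.INTER_CUBIC)
    H=cv2.HoughCircles(c,cv2.HOUGH_GRADIENT,1,200,param1=80,param2=8,minRadius=int(rr*4*.85),maxRadius=int(rr*4*1.15))
    if H is not None:
        x,y,R2=H[0,0];pu,pv=u-w+(x-1.5)/4,v-w+(y-1.5)/4;print(n,q.round(1),pu,pv,rr.round(1),R2/4,onz('wa',pu,pv,p[2]).round(4))
    else:print(n,q,None)
```

```text
[ 0.58871229 -0.17198867  0.2173445 ] [ 1.79999396e+02  1.94270435e-02 -1.79071094e+02] 0.0441434914388857
bl [356.4 101.5] 356.5 99.25 5.2 5.6 [ 0.4951 -0.1349  0.036 ]
br [257.  101.6] 256.75 101.75 5.2 4.775 [ 0.4995 -0.2448  0.036 ]
fl [360.6 219.1] 359.75 220.5 5.2 4.525 [ 0.6376 -0.1234  0.036 ]
fr [272.3 219.2] 272.75 216.75 5.2 4.7 [ 0.6344 -0.2314  0.036 ]
k [316.1 223.1] 315.25 222.75 9.7 8.325 [ 0.6383 -0.1786  0.044 ]
```

Pin and knob positions repeat within 1–2 mm; the free bar is about 10 mm left. Next I straddle the knob.

Run:
```python
from h import *
print(go([.638,-.178,.030],180.9))
```

```text
(array([-9.840e-02, -1.360e-02,  3.747e-01,  3.000e-04]), array([ 0.5887, -0.172 ,  0.2173]), array([ 1.8000e+02,  2.0000e-02, -1.7907e+02]))
```

Call:
{"name": "play_rows", "arguments": {"rows": [[[0.6, -0.05, -0.0136, 0.02, 0], [0.6, -0.0984, -0.0136, 0.08, 0], [0.6, -0.0984, -0.0136, 0.15, 0], [0.6, -0.0984, -0.0136, 0.21, 0], [0.6, -0.0984, -0.0136, 0.26, 0], [0.6, -0.0984, -0.0136, 0.3, 0], [0.6, -0.0984, -0.0136, 0.31, 0], [0.6, -0.0984, -0.0136, 0.31, 0]]]}}

```text
time_s: 21.05
tcp_pos: [0.6369, -0.1784, 0.0604]
eef_rot: [180.0, -0.2, -179.1]
contact_force: [0.6, -0.4, 0.6]
gripper_width: 0.0348
gripper_force: 0.0
```

Call:
{"name": "play_rows", "arguments": {"rows": [[[0.6, 0, 0, 0.015, 0], [0.6, 0, 0, 0.03, 0], [0.6, 0, 0, 0.045, 0], [0.6, 0, 0, 0.06, 0], [0.6, 0, 0, 0.064, 0], [0.6, 0, 0, 0.064, 0], [0.6, 0, 0, 0.064, 0], [0.6, 0, 0, 0.064, 0]]], "squeeze": 25}}

```text
time_s: 21.72
tcp_pos: [0.6383, -0.1785, 0.0305]
eef_rot: [-180.0, 0.0, -179.1]
contact_force: [-0.3, 0.5, 0.1]
gripper_width: 0.035
gripper_force: 0.0
```

Call:
{"name": "play_rows", "arguments": {"rows": [[[1, 0, 0, 0, 0], [1, 0, 0, 0, 0], [1, 0, 0, 0, 0], [1, 0, 0, 0, 0], [1, 0, 0, 0, 0], [1, 0, 0, 0, 0], [1, 0, 0, 0, 0], [1, 0, 0, 0, 0]]]}}

```text
time_s: 22.38
tcp_pos: [0.6382, -0.1781, 0.0303]
eef_rot: [180.0, 0.0, -179.1]
contact_force: [-0.2, 4.2, 1.7]
gripper_width: 0.0214
gripper_force: 25.0
```

Run:
```python
from h import *
s=r.get_state();print(s['gripper_width'],s['contact_force'])
print(go([.6383,-.1875,.030],180.9))
```

```text
0.021438623868029368 [-0.21717056  4.1769047   1.68692408]
(array([ 0.0001, -0.0187,  0.0007,  0.    ]), array([ 0.6382, -0.1781,  0.0303]), array([ 1.7999e+02,  3.0000e-02, -1.7910e+02]))
```

Call:
{"name": "play_rows", "arguments": {"rows": [[[1, 0, -0.004, 0, 0], [1, 0, -0.008, 0, 0], [1, 0, -0.012, 0, 0], [1, 0, -0.016, 0, 0], [1, 0, -0.019, 0, 0], [1, 0, -0.019, 0, 0], [1, 0, -0.019, 0, 0], [1, 0, -0.019, 0, 0]]]}}

```text
time_s: 23.05
tcp_pos: [0.6386, -0.1875, 0.0303]
eef_rot: [180.0, 0.1, -179.1]
contact_force: [0.2, 5.8, 2.6]
gripper_width: 0.021
gripper_force: 25.0
```

Call:
{"name": "play_rows", "arguments": {"rows": [[[1, 0, 0, 0, 0], [1, 0, 0, 0, 0], [0.6, 0, 0, 0, 0], [0.6, 0, 0, 0, 0], [0.6, 0, 0, 0, 0], [0.6, 0, 0, 0, 0], [0.6, 0, 0, 0, 0], [0.6, 0, 0, -0.005, 0]]]}}

```text
time_s: 23.72
tcp_pos: [0.6375, -0.1881, 0.0321]
eef_rot: [180.0, -0.1, -179.1]
contact_force: [0.5, 0.5, 0.0]
gripper_width: 0.035
gripper_force: 0.0
```

Call:
{"name": "play_rows", "arguments": {"rows": [[[0.6, 0, 0, -0.04, 0], [0.6, 0, 0, -0.1, 0], [0.6, 0.04, 0.01, -0.17, 0], [0.6, 0.08, 0.01, -0.25, 0], [0.6, 0.1, 0.01, -0.32, 0], [0.6, 0.1, 0.01, -0.37, 0], [0.6, 0.1, 0.01, -0.37, 0], [0.6, 0.1, 0.01, -0.37, 0]]]}}

```text
time_s: 24.38
tcp_pos: [0.5888, -0.1838, 0.2203]
eef_rot: [-180.0, 0.3, -179.1]
contact_force: [-1.0, 0.1, -1.6]
gripper_width: 0.0353
gripper_force: 0.0
```

Call:
{"name": "play_rows", "arguments": {"rows": [[[0.6, 0, 0, 0, 0], [0.6, 0, 0, 0, 0], [0.6, 0, 0, 0, 0], [0.6, 0, 0, 0, 0], [0.6, 0, 0, 0, 0], [0.6, 0, 0, 0, 0], [0.6, 0, 0, 0, 0], [0.6, 0, 0, 0, 0]]]}}

```text
time_s: 25.05
tcp_pos: [0.588, -0.1837, 0.2174]
eef_rot: [180.0, -0.0, -179.1]
contact_force: [0.5, 0.0, 0.9]
gripper_width: 0.0354
gripper_force: 0.0
```

```bash
cat > pins.py <<'E'
from h import *
import sys
f=sys.argv[1];sh=float(sys.argv[2])
if len(sys.argv)>3:cap('wrist',f)
g=cv2.cvtColor(cv2.imread(f'pics/{f}.png'),cv2.COLOR_BGR2GRAY);cz=json.load(open(f'pics/{f}.json'))['pose'][2][3]
Z=dict(bl=[.4974,-.1349,.036],br=[.4993,-.2445,.036],fl=[.6365,-.1225+sh,.036],fr=[.6370,-.2321+sh,.036],k=[.6385,-.1776+sh,.044])
for n,p in Z.items():
    q=proj(f,p);rr=(.011 if n=='k' else .006)*293/(cz-p[2]);u,v=q.round().astype(int);w=int(rr+7)
    c=cv2.resize(g[v-w:v+w+1,u-w:u+w+1],None,fx=4,fy=4,interpolation=cv2.INTER_CUBIC)
    H=cv2.HoughCircles(c,cv2.HOUGH_GRADIENT,1,4,param1=80,param2=8,minRadius=int(rr*3.4),maxRadius=int(rr*4.6))
    for x,y,R in ([] if H is None else H[0,:2]):
        pu,pv=u-w+(x-1.5)/4,v-w+(y-1.5)/4;print(n,q.round(1),pu,pv,R/4,onz(f,pu,pv,p[2]).round(4))
E
python3 pins.py wb -.0095 1; python3 -c "
from h import *
s=r.get_state();print(s['tcp_pos'],s['time_s'])"
```

```text
bl [367.  102.4] 365.25 103.0 5.275 [ 0.4981 -0.1368  0.036 ]
bl [367.  102.4] 366.5 99.25 5.05 [ 0.4941 -0.1356  0.036 ]
br [267.8 102.6] 267.25 102.5 5.05 [ 0.4992 -0.2451  0.036 ]
br [267.8 102.6] 268.5 103.5 5.05 [ 0.5002 -0.2437  0.036 ]
fl [362.5 220.3] 361.25 219.5 5.325 [ 0.6355 -0.1336  0.036 ]
fl [362.5 220.3] 361.5 222.0 5.025 [ 0.6388 -0.1331  0.036 ]
fr [274.3 219.4] 274.25 218.75 4.7 [ 0.6361 -0.2416  0.036 ]
fr [274.3 219.4] 272.75 221.5 4.525 [ 0.6398 -0.2436  0.036 ]
k [318.1 223.5] 316.75 224.25 8.45 [ 0.6394 -0.1887  0.044 ]
k [318.1 223.5] 316.5 225.25 9.35 [ 0.6408 -0.189   0.044 ]
[ 0.58805611 -0.18372473  0.21754817] 25.1
```

Squared to within about 1 mm by the pins. I'm cross-checking the frame's yaw with the plate's edges, since the square place depends on it.

Run:
```python
from h import *
for f in('w1','wa','wb'):
    im=cv2.imread(f'pics/{f}.png').astype(int);m=(im[...,1]-im[...,2])>25   # green
    for name,yy in(('left',-.095),('right',-.285)):
        pts=[]
        for x in np.arange(.50,.62,.004):
            q=proj(f,[x,yy,.006]);v=int(round(q[1]));u0=int(q[0])
            if not 0<=v<400:continue
            seg=m[v,u0-14:u0+15].astype(int);d=np.diff(seg);i=np.nonzero(d==(1 if name=='left' else -1))[0]
            if len(i)==1:pts.append(onz(f,u0-14+i[0]+.5,v,.006)[:2])
        pts=np.array(pts)
        if len(pts)<8:print(f,name,len(pts));continue
        vx,vy,x0,y0=cv2.fitLine(pts.astype(np.float32),cv2.DIST_HUBER,0,.001,.001).ravel()
        print(f,name,len(pts),'yaw',np.degrees(np.arctan(vy/vx)).round(2),'y at .498/.638',(y0+(.498-x0)*vy/vx).round(4),(y0+(.638-x0)*vy/vx).round(4))
```

```text
w1 left 30 yaw 1.41 y at .498/.638 -0.0955 -0.0921
w1 right 30 yaw 0.42 y at .498/.638 -0.284 -0.283
wa left 30 yaw 0.71 y at .498/.638 -0.0949 -0.0931
wa right 30 yaw 0.72 y at .498/.638 -0.2845 -0.2827
wb left 30 yaw 1.03 y at .498/.638 -0.0958 -0.0933
wb right 30 yaw 0.54 y at .498/.638 -0.2843 -0.283
```

All edge fits agree: the plate's centreline at the knob is y ≈ -0.188, and the knob is at -0.1875 to -0.1887. The gripper is clear of everything, so I hand in.

```bash
python3 -c "
from plant import r
print(r.close_job())"
```

```text
the job is handed in; nothing more can be done
None
```

I measured both diagonals (about 172 mm from the left base pin, 184 mm from the right, from the camera pin positions, not read off the slide), stood the rule back on the bench where it was, shifted the free bar about 10 mm right to within about 1 mm of square by the camera, and handed in at about 25 s; no verdict came back.

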